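Set a seal magnifier: lock its lens collar, hold the leg at the mark, shut the cam lever

TASK

Get the stand magnifier ready over the carved seal: first turn the lens collar by its green fin clockwise to the locked mark, then press the sprung leg down until its black pointer is level with the red height marker and, holding it there, squeeze the orange cam lever shut against the black grip bar. Finish still holding, because the clamp nut has yet to be tightened and the leg would spring up: the program ends with the fingers pinching the shut lever and the grip bar together, the leg at its mark. Leave the red marker where it is set, and do not disturb the seal or the other things on the counter.

Things in the scene. Friction and masses are not known exactly. Their poses are not given: they have to be found in the camera images.
- stand: Stand magnifier, fixed to the counter. Dark steel foot 165 x 275 x 12 mm; origin at the foot's underside on the axis of the upright leg, z up, x to the side away from the robot at yaw 0 (the scale side), y towards the lens. The lens hangs on an arm 150 mm to +y of the leg. The sliding leg and all it carries (plate, grip bar, lever, lens, collar, pointer) move only up and down and share these axes. At rest the top of the leg's plate is 235 mm above the counter.
- leg (a joint): How far the sliding leg is pressed down from its top stop, m: 0 fully up (start), 0.07 fully down. A spring lifts it: pressing needs about 5 to 9 N at the top, 4 N more at the bottom. Let go, it comes back up, even with the lever shut: the small brass nut of the clamp is still slack and is tightened afterwards by someone else, so the leg has to be held.
- leg_grip (a point): Point on the top face of the leg's aluminium plate, 35 mm to stand -x of the leg's axis (offset -35, 0 mm), midway between the grip bar and the shut lever. The plate is 115 x 92 x 8 mm (stand x from -80 to +35, y from -46 to +46 mm about the leg's axis) and its top is free on both sides of bar and lever: open fingers that stand astride the two rest their tips on it to press the leg down. Moves with the leg.
- bar_grip (a point): Black fixed upright bar on the plate, part of the sliding leg (leg_c0 in the rules): 74 mm long along stand x (from -78 to -4 mm of the leg's axis), 6 mm thick in y (faces at -8 and -2 mm), 30 mm tall. This point is the middle of its outer (-y) face, 35 mm to -x of the leg's axis and 15 mm above the plate.
- cam_lever (a joint): Opening angle of the orange cam lever about its upright pivot, rad: 0 shut (parallel to the grip bar, at a stop), up to 0.40 open; starts 0.28 to 0.36. The pivot stands on the plate at (+10, +5) mm of the leg's axis; opening swings the blade's free end to stand +y. It stays where it is left; shutting takes about 4 to 6 N on the blade.
- lever_blade: Orange lever blade, 74 mm long (6 to 80 mm from the pivot, towards stand -x when shut), 6 mm thick, 27 mm tall, its lower edge 3 mm above the plate. Its origin is the pivot at the plate's top. Shut, it lies at y +2 to +8 mm, so lever and grip bar together are 16 mm wide; open at 0.36 its outer face is about 25 mm from the line between bar and shut lever, 45 mm from the pivot, and 29 mm at 56 mm.
- lever_grip (a point): Middle of the blade's outer face, 45 mm from the pivot, 16.5 mm above the plate.
- leg_index (a point): Tip of the black pointer (16 x 18 x 5 mm, this point at the middle of its thickness), on a strip that hangs from the sliding leg beside the white scale at the stand's +x side (66, 4 mm from the leg's axis). It is 95 mm below the plate's top and goes down with the leg.
- mark_line (a point): Point on the white line of the red height marker (a clip 22 x 24 x 10 mm on the white scale, the line at the middle of its height), the line the pointer must be level with: leg_index and mark_line at the same height. It starts 25 to 60 mm below the pointer. Stiff on its scale; leave it alone.
- lens_collar (a joint): Angle of the black lens collar, rad, growing clockwise seen from above: 0 fin at the white pip (open), 1.20 fin at the green pip, locked, at a stop. Starts 0 to 0.3, stays where it is left; turning takes about 1.5 N at the fin.
- lens_axis (a point): Axis of lens and collar at the height of the collar's top face, which is level with the plate's top (within 1 mm); 150 mm to stand +y of the leg's axis. Collar: 92 mm outside, 68 mm inside, with the glass 10 mm lower. Moves with the leg.
- collar_fin (a point): Middle of the green upright fin on the collar: at 40 mm from lens_axis, 14 mm long radially, 10 mm thick along the turn, standing 26 mm above the collar's top face; this point lies 13 mm above that face. Seen from above its bearing from lens_axis, measured counter-clockwise from stand +x, is 2.6 rad minus the collar's angle.
- seal: Carved soapstone seal standing loose on the foot under the lens, 30 x 30 x 92 mm, its top about 105 mm below the lens at rest. Leave it.
- brush_pot: Bystander: blue-and-white porcelain brush pot, 88 mm across, 125 mm tall, brushes to 210 mm; origin under its centre.
- slab: Bystander: black stone grinding slab, 120 x 180 x 18 mm.
- tray: Bystander: aluminium tray, 150 x 210 x 20 mm, with two stone blanks in it.
- paste_dish: Bystander: porcelain seal-paste dish with blue lid, 78 mm across, 41 mm tall.

How it is judged:
By the outcome, as a careful person would: the job done as asked, in the order asked, and still so for the second after the job is handed in, while the arm keeps its last pose, push and grip.
It also fails if it takes over 61 s, if anything falls off the work surface, if the arm or the gripper's body presses on something with over 40 N, if the wrist force passes 120 N, or if a joint passes its speed limit or range.

ROBOT

A 7-joint arm with a two-finger parallel gripper is mounted at the origin on the work surface. World frame = base frame: x ahead of the robot, y to its left, z up, the work surface at z = 0. Lengths are in mm, angles in rad, forces in N, time in s.
With the tool pointing down it reaches from about 400 to 875 mm from the base axis. Payload 19.3 kg.
Tool frame: the origin (TCP) lies at the very end of the fingers, on their centre line; the grasp point (between the pads) lies 19 mm behind it (grip_point_offset is the z of the grasp point in the tool frame, in mm); z points along the fingers, x is the direction in which the jaws open and shut, and the axes are right-handed (so a half turn about z gives the same grasp; the last joint's range is limited). The gripper opens to 85 mm and grips with 20 to 120 N. Pads are 22 mm wide; open, the fingers measure 114 mm over their backs; the gripper's body (76 mm by 85 mm) begins 54 mm behind the grasp point. The pads swing forward as they close: fully open they stand 13 mm farther back than shut.
Start: joints at [-1.282, 0.521, -0.036, 1.599, 0.021, 1.021, -0.113], TCP at [219.487, 585.184, 231.291] pointing down, gripper open.
Joint ranges: [-2.91, 2.91], [-0.3, 2.13], [-1.5, 1.42], [0.17, 2.43], [-1.26, 4.41], [0.16, 1.93], [-2.52, 2.52]. Speed limits (rad/s): [1.89, 1.89, 2.39, 2.39, 3.01, 3.01, 3.01].

INTERFACE

Orientations are given as a 3x3 rotation matrix whose columns are the frame's x, y, z axes.
In Python, from workcell import movep, movel, goto_joints, open_gripper, clamp, wait, inverse_kinematics, read_state, camera, PlanningError, finish_job, grip_point_offset gives the robot as it stands. Calls block until the motion is done:
- movep(position, orientation): joint-space move of the TCP to a pose.
- movel(position, frame=None, max_speed=150, guard=None): straight line of the TCP; frame=None keeps the orientation; max_speed is the mean speed in mm/s. With guard (N) it stops when the force on the tool has changed by that much, and returns True; else False.
- goto_joints(angles): joint-space move.
- open_gripper() and clamp(): open the fingers fully, or close them until they stop; the grip force is fixed at half the most.
- wait(seconds).
- inverse_kinematics(position, orientation): joint angles nearest the present ones, or None.
- read_state(): the state.
- camera(name): name is "side" or "top" or "wrist"; returns a dict with "image" (400x640x3 uint8, blue, green, red), "range_z" (400x640 float32, mm along the optical axis (not along the pixel's ray), 0 where there is no reading), "fx", "fy", "cx", "cy" (pixels), "cam_to_world" (4x4, takes a point from camera to world coordinates). Camera axes: x right, y up, looking along -z (the intrinsics and any distortion apply to the point x, -y, -z); pixel columns grow to the right and rows downward; lengths in mm; the calibration is good to about 2 mm. A picture is of the moment at which its call begins.
A pose or a line that the arm cannot do raises PlanningError and nothing moves.
- finish_job(): hands the job in, once; it reports no verdict.
The state is a dict: "time": time; "qpos": joint angles; "qvel": joint speeds; "joint_efforts": joint torques, N m; "eef_pos": TCP position; "tool_rot": TCP orientation; "ft_force": force on the tool from outside, world axes, zero at the start; "torque": the same for the moment, N m; "finger_gap": finger opening in mm.
Only numpy, scipy, OpenCV 4.12 (cv2) and the standard library are available. Lean on these libraries where they do the work, as an engineer would, in place of code of your own. Each camera call takes 0.05 s, during which the arm holds its last target.

## Working session

There is one attempt and no reset: what is moved stays moved. The work goes in short steps, each a Python script; the robot and the scene stay as the last script left them, time stands still between calls to the robot, and variables do not carry over. Pictures are saved under pics/ and viewed, and the job is handed in when it is done.

```bash
ls; mkdir -p pics; python3 - <<'E'
from workcell import *
import cv2,numpy as np
s=read_state();print(s['time'],s['eef_pos'],s['finger_gap'],s['ft_force'],grip_point_offset);print(s['tool_rot'])
for n in("side","top","wrist"):
    c=camera(n);cv2.imwrite(f'pics/{n}0.png',c['image']);np.savez(f'pics/{n}0.npz',**c)
    print(n,c['fx'],c['cx'],c['cy'],c['cam_to_world'],[k for k in c])
E
```

```text
pics
0.0 [219.38404798 584.86679496 230.74512609] 85.47952459266081 [ 0.43875876 -0.27372121 -0.028771  ] -18.700000000000003
[[ 3.51187092e-01  9.36305252e-01 -3.18398286e-04]
 [ 9.36304637e-01 -3.51187228e-01 -1.07583003e-03]
 [-1.11912272e-03  7.96998282e-05 -9.99999371e-01]]
side 411.1621693562368 318.63283053951426 199.01472255772794 [[ 7.39033920e-01  3.45849954e-01 -5.78114759e-01 -1.36499426e+02]
 [-6.73629312e-01  3.88608259e-01 -6.28655049e-01 -7.54379609e+02]
 [ 7.23984964e-03  8.54032453e-01  5.20169352e-01  7.89015720e+02]
 [ 0.00000000e+00  0.00000000e+00  0.00000000e+00  1.00000000e+00]] ['image', 'range_z', 'fx', 'fy', 'cx', 'cy', 'cam_to_world']
top 505.085743899336 315.30376894033145 205.78592246379162 [[ 5.26524138e-02  9.77275512e-01 -2.05329727e-01  2.75049183e+02]
 [-9.98609097e-01  5.20946401e-02 -8.12528876e-03 -2.11569207e+01]
 [ 2.75593251e-03  2.05471950e-01  9.78659125e-01  1.48322543e+03]
 [ 0.00000000e+00  0.00000000e+00  0.00000000e+00  1.00000000e+00]] ['image', 'range_z', 'fx', 'fy', 'cx', 'cy', 'cam_to_world']
wrist 316.03909891100875 318.11946524155985 203.95638742724202 [[ 3.50949682e-01 -8.99898451e-01 -2.58876608e-01  1.53780301e+02]
 [ 9.36394186e-01  3.37418948e-01  9.65110478e-02  6.09755676e+02]
 [ 4.99730388e-04 -2.76281072e-01  9.61076750e-01  3.72883308e+02]
 [ 0.00000000e+00  0.00000000e+00  0.00000000e+00  1.00000000e+00]] ['image', 'range_z', 'fx', 'fy', 'cx', 'cy', 'cam_to_world']
```

View pics/side0.png

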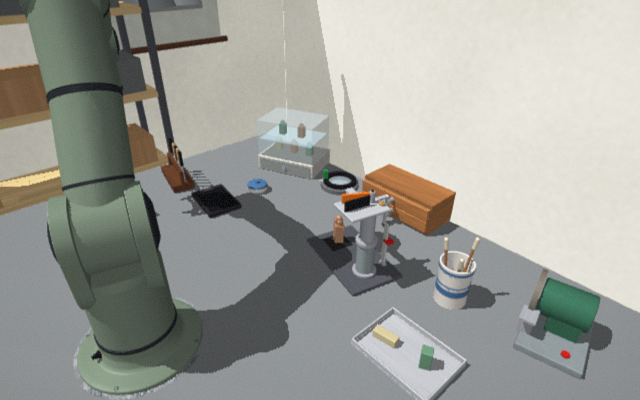

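View pics/top0.png

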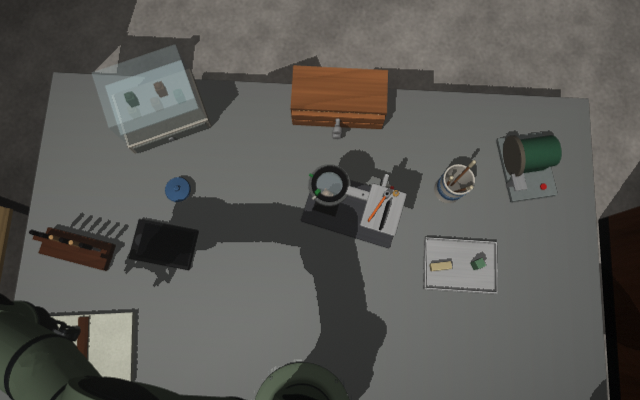

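View pics/wrist0.png

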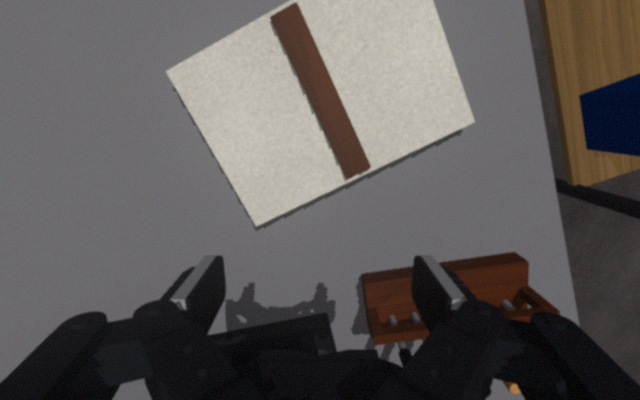

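```bash
cat > h.py <<'E'
import numpy as np,cv2
def ray(c,u,v):
    M=c['cam_to_world'];d=np.array([(u-c['cx'])/c['fx'],-(v-c['cy'])/c['fy'],-1.0])
    return M[:3,3],M[:3,:3]@d
def onplane(c,u,v,z):
    o,d=ray(c,u,v);t=(z-o[2])/d[2];return o+t*d
def atdepth(c,u,v):
    o,d=ray(c,u,v);return o+d*c['range_z'][int(round(v)),int(round(u))]
def proj(c,p):
    M=c['cam_to_world'];q=M[:3,:3].T@(np.asarray(p)-M[:3,3]);return c['cx']+c['fx']*q[0]/-q[2],c['cy']-c['fy']*q[1]/-q[2]
def load(n):
    z=np.load(f'pics/{n}.npz');return {k:z[k] for k in z.files}
def crop(c,x0,y0,x1,y1,f,name):
    cv2.imwrite(name,cv2.resize(c['image'][y0:y1,x0:x1],None,fx=f,fy=f,interpolation=cv2.INTER_CUBIC))
E
python3 - <<'E'
from h import *
t=load('top0');s=load('side0')
crop(t,295,140,425,255,6,'pics/topc.png');crop(s,300,160,430,295,4.4,'pics/sidec.png')
print(t['fy'],t['fx'],s['fy'])
hsv=cv2.cvtColor(t['image'],cv2.COLOR_BGR2HSV)
# depth world points in the region at z 225..245
vs,us=np.mgrid[150:245,300:420];P=np.array([atdepth(t,u,v) for v,u in zip(vs.ravel(),us.ravel())])
m=(abs(P[:,2]-235)<5);uv=np.c_[us.ravel(),vs.ravel()][m]
img=np.zeros((400,640),np.uint8);img[uv[:,1],uv[:,0]]=255
n,l,st,ce=cv2.connectedComponentsWithStats(img)
for i in range(1,n):
    if st[i,4]>30:
        pts=np.argwhere(l==i)[:,::-1]
        W=np.array([onplane(t,u,v,235)[:2] for u,v in pts]).astype(np.float32)
        print(st[i],ce[i],cv2.minAreaRect(W),np.median(P[m][:,2]))
for nm,lo,hi in(('orange',(5,150,120),(20,255,255)),('green',(45,100,50),(80,255,255)),('red',(0,170,100),(4,255,255))):
  for cn,c in(('top',t),('side',s)):
    h=cv2.cvtColor(c['image'],cv2.COLOR_BGR2HSV);k=cv2.inRange(h,lo,hi)
    n,l,st,ce=cv2.connectedComponentsWithStats(k)
    for i in range(1,n):
        if st[i,4]>4: 
            q=np.argwhere(l==i)
            z=np.median([atdepth(c,u,v) for v,u in q],axis=0)
            print(nm,cn,st[i],ce[i].round(1),z.round(0))
E
```

```text
505.085743899336 505.085743899336 411.1621693562368
[312 166  36  35 428] [330.11214953 182.44859813] ((598.4610595703125, -43.84892654418945), (89.4284896850586, 89.3572006225586), 3.064509868621826) 233.5240130090299
[ 360  174   47   62 1271] [383.32100708 208.66325728] ((553.6958618164062, -186.1524658203125), (91.5467529296875, 145.9935302734375), 75.59251403808594) 233.5240130090299
orange top [ 291   66   97   43 3091] [340.  86.] [925. -65. 108.]
orange top [292 111  93   8 369] [339.2 114.6] [841. -67.  96.]
orange top [383 110   3   2   5] [384.2 110.4] [ 857. -194.  107.]
orange top [393 192   5   4   8] [394.4 194. ] [ 576. -208.  240.]
orange top [368 196  18  26  58] [376.2 208.5] [ 532. -161.  263.]
orange side [ 342  165  113   68 2485] [404.3 193.4] [ 863. -104.  108.]
orange side [379 202   6   3   9] [381.3 203.2] [ 576. -215.  241.]
orange side [390 204   4   4  11] [391.6 205.4] [835. -60.  55.]
green top [523 138  38  31 896] [541.7 152.6] [ 747. -639.  123.]
green top [309 174   4   3   9] [310.6 174.9] [620.   5. 226.]
green top [315 189   5   6  24] [316.9 191.5] [569. -13. 258.]
green side [323 169   6  10  50] [325.2 173.6] [567. -15. 248.]
green side [ 536  279   64   63 2514] [567.  309.3] [ 725. -646.  105.]
red top [541 184   5   5  24] [542.9 186.1] [ 676. -683.   25.]
red side [384 238  10   7  37] [388.8 241.2] [ 622. -216.  101.]
red side [561 351   9   7  45] [565.2 354. ] [ 675. -683.   25.]
```

View pics/topc.png

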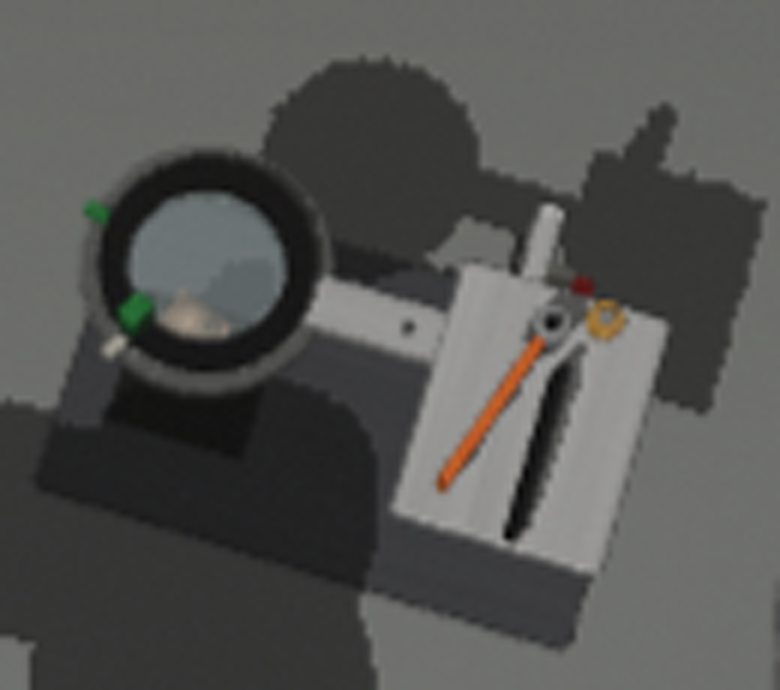

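View pics/sidec.png

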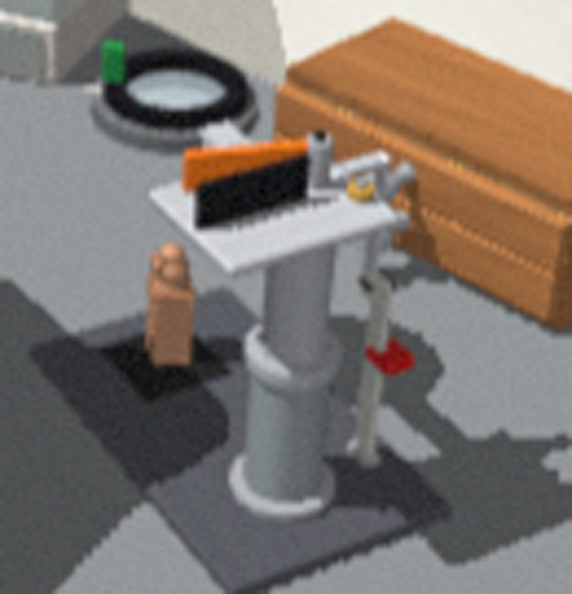

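```bash
cat > m.py <<'E'
from h import *
t=load('top0');s=load('side0')
g=cv2.cvtColor(t['image'],cv2.COLOR_BGR2GRAY)
# plate: bright low-sat pixels at depth ~235
vs,us=np.mgrid[170:240,355:415];pts=np.c_[us.ravel(),vs.ravel()]
P=np.array([atdepth(t,u,v) for u,v in pts])
k=np.zeros((400,640),np.uint8)
# project anything between 228 and 275 -> plate silhouette incl. bar, then close and open to drop lens arm
m=(P[:,2]>228)&(P[:,2]<242);k[pts[m,1],pts[m,0]]=255
k=cv2.morphologyEx(k,cv2.MORPH_CLOSE,np.ones((9,9)));k=cv2.morphologyEx(k,cv2.MORPH_OPEN,np.ones((15,15)))
c=max(cv2.findContours(k,0,2)[0],key=cv2.contourArea)[:,0]
W=np.array([onplane(t,u,v,235)[:2] for u,v in c]).astype(np.float32)
r=cv2.minAreaRect(W);print('plate',r);box=cv2.boxPoints(r);print(box)
# manual corners
for x,y in((468,265),(668,322),(590,575),(393,510)): print('corner',onplane(t,294.6+x/6,139.6+y/6,235).round(1))
for x,y in((208,260),): print('lens',onplane(t,294.6+x/6,139.6+y/6,235).round(1))
E
python3 m.py
python3 - <<'E'
from h import *
t=load('top0');s=load('side0')
# dark collar ring ellipse
h=cv2.cvtColor(t['image'],cv2.COLOR_BGR2HSV);
k=np.zeros((400,640),np.uint8)
g=cv2.inRange(h,(0,0,0),(180,255,60))[160:206,303:352]
vs,us=np.mgrid[160:210,303:352];pts=np.c_[us.ravel(),vs.ravel()];P=np.array([atdepth(t,u,v) for u,v in pts])
m=(P[:,2]>231)&(P[:,2]<240)&(t['image'].max(2)[pts[:,1],pts[:,0]]<60)
W=np.array([onplane(t,u,v,235)[:2] for u,v in pts[m]]).astype(np.float32)
print('lens',m.sum(),cv2.minEnclosingCircle(W),cv2.minAreaRect(W),W.mean(0))
print('fin top',onplane(t,316.9,191.3,261))
# orange line
k=cv2.inRange(h,(5,130,90),(22,255,255))[185:230,360:392]
q=np.argwhere(k)[:,::-1]+[360,185]
O=np.array([onplane(t,u,v,265)[:2] for u,v in q]);cc=O.mean(0);d=np.linalg.svd(O-cc)[2][0];print('orange',cc,d,np.degrees(np.arctan2(d[1],d[0])),len(q))
E
```

```text
plate ((543.619384765625, -181.69427490234375), (124.3774642944336, 95.8010482788086), 0.997320830821991)
[[ 480.60632 -134.88344]
 [ 482.2738  -230.66997]
 [ 606.63245 -228.50511]
 [ 604.96497 -132.71858]]
corner [ 602.  -153.6  235. ]
corner [ 581.6 -238.9  235. ]
corner [ 471.8 -208.2  235. ]
corner [ 494.8 -125.4  235. ]
lens [598.3 -43.2 235. ]
lens 373 ((598.1721801757812, -43.03532791137695), 46.34181213378906) ((598.4610595703125, -43.84892654418945), (89.4284896850586, 89.3572006225586), 3.064509868621826) [601.0844   -45.794655]
fin top [568.4620924  -13.03589241 261.        ]
orange [ 532.18267972 -161.43350547] [-0.84914552  0.52815896] 148.11885273306373 69
```

```bash
cat > st.py <<'E'
import numpy as np
yaw=np.radians(-15.1);c,s=np.cos(yaw),np.sin(yaw);R=np.array([[c,-s],[s,c]])
LENS=np.array([598.3,-43.4]);LEG=LENS-R@[0,150]
LEG=(LEG+np.array([559.3,-187.3]))/2
def w(x,y): return LEG+R@[x,y]
E
python3 - <<'E'
from h import *
from st import *
from workcell import *
t=load('top0');sd=load('side0')
print(LEG,w(66,4))
print('pot',atdepth(t,455,190),onplane(t,452,190,125), atdepth(t,475,152))
print('tray corner',onplane(t,425,237,20))
mk=np.r_[w(66,4),101]
print('side proj',proj(sd,mk),proj(sd,[mk[0],mk[1],140]))
q0=np.array(read_state()['qpos'])
for az in (30,45,60,75,90):
  for el in (35,45):
    for D in(260,300):
      a,e=np.radians([az,el]);l=np.array([np.cos(a)*np.cos(e),np.sin(a)*np.cos(e),-np.sin(e)])
      n=np.array([-np.sin(a),np.cos(a),0]);up=np.cross(n,l); 
      if up[2]<0: up=-up
      th=np.radians(16.0)
      z=l*np.cos(th)-up*np.sin(th); y=l*np.sin(th)+up*np.cos(th); x=np.cross(y,z)
      cam=mk+[0,0,15]-l*D; tcp=cam+70*y+142*z
      F=np.c_[x,y,z];q=inverse_kinematics(tcp,F)
      print(az,el,D,cam.round(),tcp.round(),None if q is None else np.round(q,2))
E
```

```text
[ 559.26216185 -187.76044732] [ 624.02537352 -201.09185436]
pot [ 655.05097454 -425.44420135    9.14718293] [ 624.74221591 -385.37113193  125.        ] [ 783.38447375 -492.10201645   -7.12090435]
tray corner [ 505.98757098 -334.21787822   20.        ]
side proj (np.float64(384.8138110965576), np.float64(238.33960719960788)) (np.float64(386.1103057430676), np.float64(226.87665553508674))
30 35 260 [ 440. -308.  265.] [ 564. -236.  199.] [ 1.45  0.86 -1.28  1.95  0.54  0.49  2.15]
30 35 300 [ 411. -324.  288.] [ 536. -252.  222.] [ 1.53  0.79 -1.27  1.95  0.35  0.51  2.35]
30 45 260 [ 465. -293.  300.] [ 577. -228.  210.] [ 1.24  0.68 -1.07  1.86  0.35  0.59  2.22]
30 45 300 [ 440. -307.  328.] [ 553. -242.  238.] [ 1.3   0.61 -1.06  1.86  0.21  0.63  2.35]
45 35 260 [ 473. -352.  265.] [ 575. -250.  199.] [ 0.25  0.67  0.59  1.82 -1.22  1.16 -2.41]
45 35 300 [ 450. -375.  288.] [ 552. -273.  222.] [ 0.18  0.71  0.8   1.82 -1.25  1.32 -2.36]
45 45 260 [ 494. -331.  300.] [ 586. -239.  210.] [-0.08  0.79  1.01  1.79 -1.25  1.3  -2.49]
45 45 300 [ 474. -351.  328.] [ 566. -259.  238.] [ 
[... 469 characters left out ...]
 0.2   0.95  0.8   1.42 -1.14  1.63 -2.17]
75 35 300 [ 560. -438.  288.] [ 598. -300.  222.] [ 0.19  1.03  1.01  1.36 -1.24  1.81 -2.12]
75 45 260 [ 576. -379.  300.] [ 610. -253.  210.] [ 0.02  0.95  1.01  1.47 -1.15  1.6  -2.19]
75 45 300 [ 569. -406.  328.] [ 603. -280.  238.] [ 0.02  1.05  1.22  1.42 -1.25  1.79 -2.13]
90 35 260 [ 624. -414.  265.] [ 624. -270.  199.] [ 0.16  1.13  1.01  1.2  -1.21  1.89 -2.02]
90 35 300 [ 624. -447.  288.] [ 624. -303.  222.] [ 0.28  1.05  0.8   1.1  -1.06  1.84 -2.11]
90 45 260 [ 624. -385.  300.] [ 624. -255.  210.] [-0.    1.13  1.22  1.31 -1.24  1.85 -1.98]
90 45 300 [ 624. -413.  328.] [ 624. -283.  238.] [ 0.06  1.12  1.22  1.23 -1.23  1.89 -2.  ]
```

```bash
cat >> st.py <<'E'
def frame(deg): # tool x at world angle deg, z down
    a=np.radians(deg);x=np.array([np.cos(a),np.sin(a),0]);z=np.array([0,0,-1.]);return np.c_[x,np.cross(z,x),z]
E
python3 - <<'E'
from h import *
from st import *
from workcell import *
g=w(-35,0);print(g)
for d in (74.9,-105.1):
    for p in ([*g,220],[*g,420]): print(d,np.round(inverse_kinematics(p,frame(d)),2))
for d in (64.9,134.6,-115,-45.4,45,155,-25):
    q=inverse_kinematics([*LENS,250],frame(d));print('lens',d,None if q is None else np.round(q,2))
E
```

```text
[ 525.47061977 -178.64278951]
74.9 [-0.16  0.47  0.53  1.82 -0.29  0.93  1.81]
74.9 [-0.4   0.36  0.89  1.53 -0.28  1.38  1.81]
-105.1 [-0.52  0.79  1.24  1.83 -0.82  1.15 -0.83]
-105.1 [-0.52  0.44  1.12  1.54 -0.4   1.41 -1.21]
lens 64.9 [-0.28  0.49  0.37  1.66 -0.2   1.03  1.28]
lens 134.6 [-0.08  0.46  0.08  1.65 -0.04  1.03  2.36]
lens -115 [-0.72  0.81  1.23  1.68 -0.8   1.25 -1.32]
lens -45.4 [-0.5   0.56  0.71  1.67 -0.41  1.06 -0.45]
lens 45 [-0.32  0.49  0.43  1.67 -0.23  1.03  0.97]
lens 155 [ 0.74  0.77 -1.27  1.61  0.75  1.34  2.06]
lens -25 [-0.47  0.54  0.66  1.67 -0.37  1.05 -0.12]
```

```bash
python3 - <<'E'
from h import *
from st import *
from workcell import *
movep([540,-120,400],frame(74.9))
s=read_state();print(s['time'],s['eef_pos'],np.round(s['qpos'],2))
c=camera('wrist');np.savez('pics/w1.npz',**c);cv2.imwrite('pics/w1.png',c['image'])
for p in ([*LENS,235],[*w(-80,46),235],[*w(35,-46),235],[*w(66,4),105]): print(np.round(proj(c,p),1))
clamp();print(read_state()['time'],read_state()['finger_gap'])
E
```

```text
2.9417 [ 540.18637569 -119.27586532  399.78436973] [-0.43  0.33  0.74  1.57 -0.23  1.33  1.65]
[403.6 221.1]
[301.7 141.8]
[216.1 252.3]
[278.9 234.4]
3.7583 0.3754158858495075
```

View pics/w1.png

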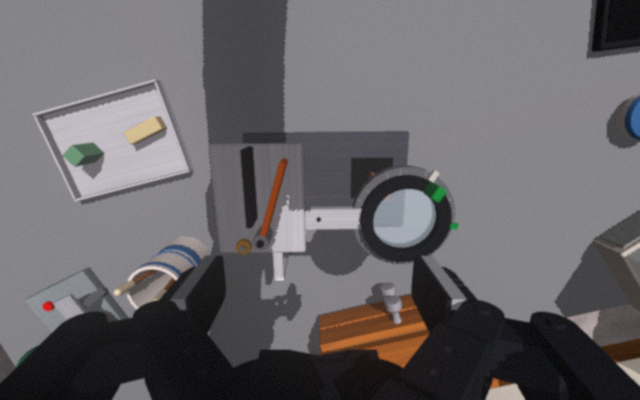

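```bash
python3 - <<'E'
from h import *
from st import *
c=load('w1')
vs,us=np.mgrid[120:290,190:480];pts=np.c_[us.ravel(),vs.ravel()]
P=np.array([atdepth(c,u,v) for u,v in pts])
lev=(P[:,2]>228)&(P[:,2]<242)
print('z med',np.median(P[lev][:,2]))
k=np.zeros((400,640),np.uint8);k[pts[lev,1],pts[lev,0]]=255
kk=k.copy();kk[:,325:]=0
kk=cv2.morphologyEx(kk,cv2.MORPH_CLOSE,np.ones((25,25)));kk=cv2.morphologyEx(kk,cv2.MORPH_OPEN,np.ones((41,41)))
q=max(cv2.findContours(kk,0,2)[0],key=cv2.contourArea)[:,0]
W=np.array([onplane(c,u,v,235)[:2] for u,v in q]).astype(np.float32)
r=cv2.minAreaRect(W);print('plate',r)
ce=np.array(r[0]);
k2=(P[:,2]>231)&(P[:,2]<240)&(c['image'].max(2)[pts[:,1],pts[:,0]]<70)&(pts[:,0]>340)
L=np.array([onplane(c,u,v,235)[:2] for u,v in pts[k2]]).astype(np.float32)
print('lens',cv2.minEnclosingCircle(L),cv2.minAreaRect(L),LENS)
print('stand legs',LEG,'from plate',ce+R@[22.5,0])
h=cv2.cvtColor(c['image'],cv2.COLOR_BGR2HSV)
m=cv2.inRange(h,(45,100,50),(80,255,255));n,l,st,cc=cv2.connectedComponentsWithStats(m)
for i in range(1,n):
    if st[i,4]>10: print('green',st[i],cc[i],onplane(c,*cc[i],248).round(1),onplane(c,*cc[i],230).round(1))
crop(c,190,120,480,290,2.7,'pics/w1c.png')
E
```

```text
z med 234.32314425364785
plate ((538.568359375, -179.61170959472656), (90.76908874511719, 113.49989318847656), 74.96424102783203)
lens ((597.4473876953125, -40.92556381225586), 46.750118255615234) ((598.2266235351562, -42.15412139892578), (92.8858642578125, 89.48292541503906), 35.16952896118164) [598.3 -43.4]
stand legs [ 559.26216185 -187.76044732] from plate [ 560.29149357 -185.47306104]
green [424 183  23  20 275] [435.21090909 192.07272727] [571.8 -11.1 248. ] [577.9  -5.6 230. ]
green [449 223   9   6  47] [453.10638298 225.59574468] [6.103e+02 5.000e-01 2.480e+02] [618.7   6.7 230. ]
green [ 18 351  13  14  41] [ 24.29268293 357.2195122 ] [ 641.3 -487.3  248. ] [ 651.7 -510.9  230. ]
```

View pics/w1c.png

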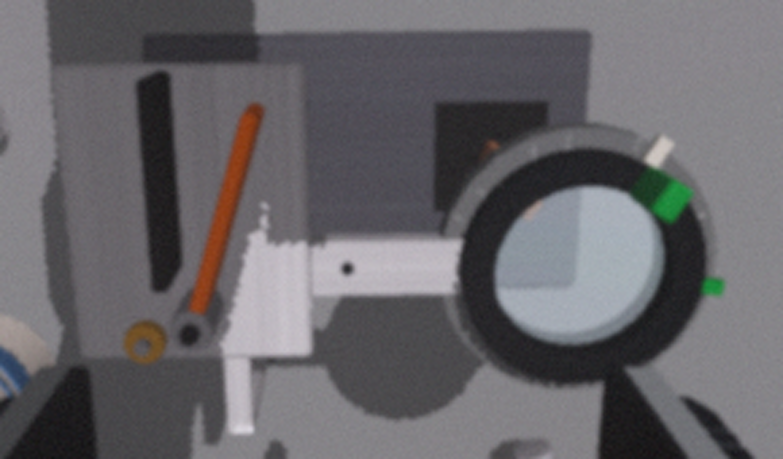

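```bash
sed -i 's/np.radians(-15.1)/np.radians(-15.05)/; s/^LENS=.*/LENS=np.array([598.0,-42.6])/; s/^LEG=(LEG.*/LEG=(LEG+np.array([559.8,-186.6]))\/2/' st.py
cat > col.py <<'E'
from h import *
from st import *
from workcell import *
def pose(bd,off,z):
    b=np.radians(bd);r=np.array([np.cos(b),np.sin(b)]);t=np.array([np.sin(b),-np.cos(b)])
    return [*(LENS+41*r-off*t),z],frame(bd)
E
python3 - <<'E'
from col import *
print(LEG)
p,f=pose(134.6,30,320);movep(p,f)
p,f=pose(134.6,30,245);print('g',movel(p,f,150,guard=15))
s=read_state();print(s['time'],s['eef_pos'],np.round(s['qpos'],2),s['ft_force'])
p,f=pose(134.6,16,245);print('g',movel(p,f,60,guard=15))
print(read_state()['ft_force'])
for b in range(124,74,-10):
    p,f=pose(b,16,245);g=movel(p,f,70,guard=20);s=read_state();print(b,g,np.round(s['ft_force'],1))
    if g: break
c=camera('wrist');np.savez('pics/w2.npz',**c);cv2.imwrite('pics/w2.png',c['image'])
print(read_state()['time'])
E
```

```text
Traceback (most recent call last):
  File "col.py", line 2, in <module>
    from st import *
  File "st.py", line 4, in <module>
    LEG=(LEG+np.array([559.8,-186.6]))/2
         ^^^
NameError: name 'LEG' is not defined
```

```bash
sed -i 's/^LENS=.*/LENS=np.array([598.0,-42.6]);LEG=LENS-R@[0,150]/' st.py
python3 - <<'E'
from col import *
print(LEG)
p,f=pose(134.6,30,320);movep(p,f)
p,f=pose(134.6,30,245);print('g',movel(p,f,150,guard=15))
s=read_state();print(s['time'],s['eef_pos'],np.round(s['qpos'],2),s['ft_force'])
p,f=pose(134.6,16,245);print('g',movel(p,f,60,guard=15))
print(read_state()['ft_force'])
for b in range(124,74,-10):
    p,f=pose(b,16,245);g=movel(p,f,70,guard=20);s=read_state();print(b,g,np.round(s['ft_force'],1))
    if g: break
c=camera('wrist');np.savez('pics/w2.npz',**c);cv2.imwrite('pics/w2.png',c['image'])
print(read_state()['time'])
E
```

```text
[ 559.42535932 -187.02746972]
g False
5.2333 [548.28678807 -34.8632583  245.83088901] [-0.33  0.41  0.39  1.8  -0.19  0.97  2.48] [-0.72042355  0.21983522 -0.09439974]
g False
[ 0.09340492 -0.37738612  0.46769109]
124 False [ 0.8  0.9 -0.8]
114 False [-0.7  0.1  0.9]
104 False [ 0.2 -0.8 -0.5]
94 False [-0.2 -0.8  0.9]
84 False [-0.3  0.5 -0.2]
7.3
```

View pics/w2.png

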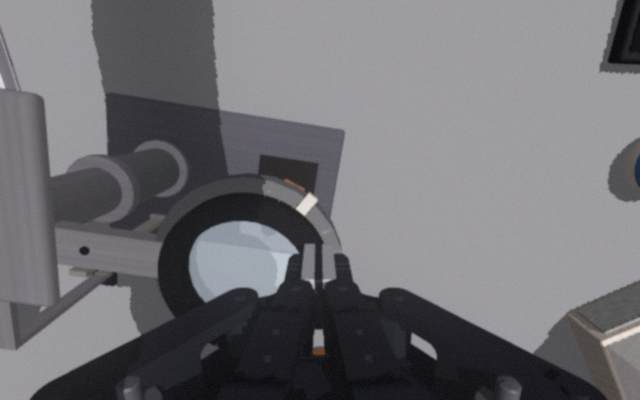

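```bash
python3 - <<'E'
from col import *
for b in (74,66,62,58,54):
    p,f=pose(b,16,245);g=movel(p,f,40,guard=12);s=read_state();print(b,g,np.round(s['ft_force'],1),np.round(s['eef_pos'],1))
    if g: break
movel(pose(b,20,245)[0],None,60)
movel(pose(b,20,330)[0],None,200)
c=camera('side');np.savez('pics/s3.npz',**c);cv2.imwrite('pics/s3.png',c['image'])
c=camera('wrist');np.savez('pics/w3.npz',**c);cv2.imwrite('pics/w3.png',c['image'])
h=cv2.cvtColor(c['image'],cv2.COLOR_BGR2HSV)
m=cv2.inRange(h,(45,100,50),(80,255,255));n,l,st,cc=cv2.connectedComponentsWithStats(m)
for i in range(1,n):
    if st[i,4]>10: print('green',st[i],cc[i],onplane(c,*cc[i],248).round(1))
print(read_state()['time'])
E
```

```text
74 False [-0.1  0.  -1.3] [593.7   1.1 244.9]
66 False [-0.1  0.2 -0.8] [599.8   1.2 244.9]
62 False [-15.7   5.1   4.7] [600.8   1.8 244.4]
58 False [-31.2   9.5   5.6] [601.5   2.4 243.4]
54 False [-45.1  16.9   6.7] [602.3   3.  242.5]
green [308 210  32  31 532] [320.46804511 224.81578947] [615.   -1.9 248. ]
9.6167
```

View pics/w3.png

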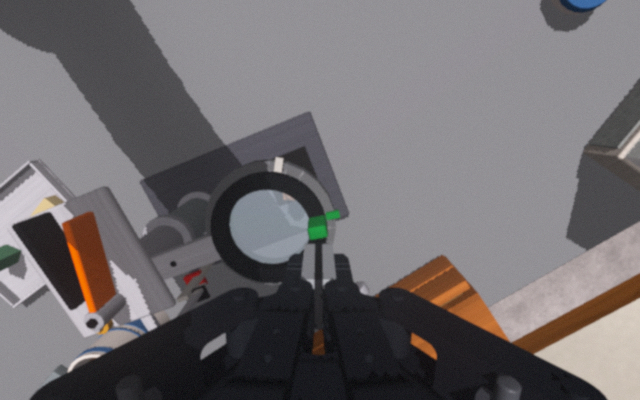

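View pics/s3.png

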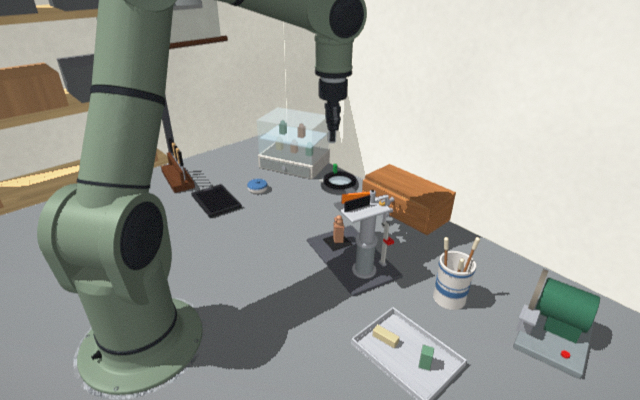

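```bash
python3 - <<'E'
from h import *
from st import *
from workcell import *
from scipy.spatial.transform import Rotation as Ro
c=load('w1');s=read_state()
# tool pose at w1
p=np.array([540.19,-119.28,399.78]);F=frame(74.9)
C=c['cam_to_world'];Rt=F.T@C[:3,:3];pt=F.T@(C[:3,3]-p);print(pt.round(1),Rt.round(3))
q0=np.array(s['qpos']);mk=np.r_[w(66,4),115]
res=[]
for az in range(0,360,20):       # direction from marker to camera (horizontal)
 for el in (30,38,45):
  for D in (300,360):
   a,e=np.radians([az,el]);cam=mk+D*np.array([np.cos(a)*np.cos(e),np.sin(a)*np.cos(e),np.sin(e)])
   for tw in range(0,360,30):
    for tilt in (0,15,30):
     for td in ([0] if tilt==0 else range(0,360,45)):
      ax=np.array([np.cos(np.radians(td)),np.sin(np.radians(td)),0])
      Fr=Ro.from_rotvec(ax*np.radians(tilt)).as_matrix()@frame(tw)
      Rc=Fr@Rt;v=Rc.T@(mk-cam)
      if v[2]>-50: continue
      u,vv=c['cx']+c['fx']*v[0]/-v[2],c['cy']-c['fy']*v[1]/-v[2]
      if not(40<u<600 and 25<vv<235): continue
      tcp=cam-Fr@pt
      if tcp[2]<285: continue
      res.append((az,el,D,tw,tilt,td,tcp,Fr,u,vv))
print(len(res))
import random;random.seed(1);out=[]
for r in random.sample(res,min(2500,len(res))):
    q=inverse_kinematics(r[6],r[7])
    if q is None: continue
    out.append((np.abs(np.array(q)-q0).max(),)+r+(np.round(q,2),))
out.sort(key=lambda o:o[0]);print(len(out))
for o in out[:25]: print(round(o[0],2),o[1:7],o[7].round(),round(o[9]),round(o[10]))
import pickle;pickle.dump(out[:200],open('c.pkl','wb'));print(read_state()['time'])
E
```

```text
[  -0.   -70.1 -142.1] [[ 1.    -0.001 -0.002]
 [-0.001 -0.961 -0.276]
 [-0.002  0.276 -0.961]]
0
0
9.6167
```

```bash
python3 - <<'E'
from h import *
from st import *
from workcell import *
from scipy.spatial.transform import Rotation as Ro
c=load('w1');s=read_state()
p=np.array([540.19,-119.28,399.78]);F=frame(74.9)
C=c['cam_to_world'];Rt=F.T@C[:3,:3];pt=F.T@(C[:3,3]-p)
q0=np.array(s['qpos']);mk=np.r_[w(66,4),115];pot=np.array([630,-387])
res=[]
def clear(tcp,Fr):
    for k in (0,60,120,200,300):
        P=tcp-Fr[:,2]*k; 
        rad=62 if k<60 else 70
        l=R.T@(P[:2]-LEG)
        dx=max(-80-l[0],0,l[0]-75);dy=max(-46-l[1],0,l[1]-46)
        if P[2]<290 and np.hypot(dx,dy)<rad+15: return False
        if P[2]<285 and np.linalg.norm(P[:2]-LENS)<rad+60: return False
        if P[2]<235 and np.linalg.norm(P[:2]-pot)<rad+60: return False
    return tcp[2]>170
for az in range(0,360,15):
 for el in (30,38,45,52):
  for D in (260,320,380,440):
   a,e=np.radians([az,el]);cam=mk+D*np.array([np.cos(a)*np.cos(e),np.sin(a)*np.cos(e),np.sin(e)])
   for tw in range(0,360,30):
    for tilt in (0,15,30):
     for td in ([0] if tilt==0 else range(0,360,45)):
      ax=np.array([np.cos(np.radians(td)),np.sin(np.radians(td)),0])
      Fr=Ro.from_rotvec(ax*np.radians(tilt)).as_matrix()@frame(tw)
      Rc=Fr@Rt;v=Rc.T@(mk-cam)
      if v[2]>-50: continue
      u,vv=c['cx']+c['fx']*v[0]/-v[2],c['cy']-c['fy']*v[1]/-v[2]
      if not(30<u<610 and 20<vv<235): continue
      tcp=cam-Fr@pt
      if not clear(tcp,Fr) or not 420<np.linalg.norm(tcp[:2])<830: continue
      res.append((az,el,D,tw,tilt,td,tcp,Fr,u,vv))
print(len(res))
import random;random.seed(1);out=[]
for r in random.sample(res,min(1500,len(res))):
    q=inverse_kinematics(r[6],r[7])
    if q is None: continue
    out.append((np.abs(np.array(q)-q0).max(),)+r+(np.round(q,2),))
out.sort(key=lambda o:o[0]);print(len(out))
for o in out[:30]: print(round(o[0],2),o[1:7],o[7].round(),round(o[9]),round(o[10]))
import pickle;pickle.dump(out[:200],open('c.pkl','wb'));print(read_state()['time'])
E
```

```text
4165
1215
0.17 (105, 52, 380, 60, 15, 180) [624. -45. 286.] 239 223
0.2 (90, 45, 440, 60, 15, 225) [709.  51. 306.] 103 177
0.21 (90, 52, 380, 60, 15, 180) [685. -37. 286.] 204 182
0.25 (75, 52, 380, 60, 15, 225) [770. -34. 295.] 103 93
0.26 (90, 38, 440, 60, 15, 180) [685.  76. 258.] 124 229
0.27 (90, 38, 440, 90, 15, 180) [694. 110. 249.] 69 113
0.28 (120, 52, 440, 60, 15, 225) [574. -25. 342.] 236 221
0.28 (105, 45, 440, 90, 15, 180) [614.  63. 289.] 146 182
0.3 (90, 45, 380, 60, 15, 225) [709.   9. 264.] 103 177
0.31 (75, 52, 320, 60, 0, 0) [736. -45. 225.] 83 178
0.32 (90, 38, 440, 60, 30, 180) [685.  45. 280.] 209 178
0.32 (90, 52, 380, 60, 15, 270) [720.  -1. 293.] 56 169
0.32 (90, 52, 380, 60, 30, 180) [685. -68. 309.] 278 137
0.32 (90, 45, 440, 60, 30, 180) [685.   9. 321.] 244 157
0.33 (120, 52, 440, 90, 15, 225) [584.   9. 337.] 189 166
0.33 (75, 52, 320, 30, 15, 180) [ 710. -105.  246.] 209 197
0.34 (60, 52, 320, 30, 15, 225) [ 782. -115.  247.] 85 156
0.35 (120, 52, 440, 90, 15, 180) [559.  -2. 324.] 214 220
0.35 (120, 45, 440, 90, 15, 225) [564.  44. 302.] 151 190
0.35 (90, 38, 380, 60, 15, 225) [709.  40. 229.] 56 208
0.35 (90, 52, 440, 60, 30, 225) [729.  -8. 372.] 159 62
0.36 (75, 45, 440, 60, 15, 225) [790.  41. 306.] 48 110
0.36 (180, 52, 440, 30, 0, 0) [ 388. -261.  320.] 517 233
0.36 (75, 52, 440, 60, 15, 225) [779.   2. 342.] 103 93
0.36 (195, 52, 440, 30, 15, 225) [ 422. -355.  342.] 532 94
0.38 (105, 52, 380, 60, 30, 180) [624. -76. 309.] 310 179
0.38 (75, 52, 380, 30, 15, 180) [720. -70. 293.] 209 197
0.38 (75, 52, 260, 60, 15, 225) [ 751. -105.  200.] 103 93
0.38 (90, 45, 380, 90, 15, 225) [719.  44. 259.] 76 50
0.39 (120, 52, 380, 60, 15, 225) [592. -57. 295.] 236 221
9.6167
```

```bash
python3 - <<'E'
from h import *
from st import *
from workcell import *
import pickle
out=pickle.load(open('c.pkl','rb'))
o=[o for o in out if o[1:7]==(90,45,380,60,15,225)][0]
movep(o[7]+[0,0,30],o[8]);movel(o[7],None,150,guard=15)
c=camera('wrist');np.savez('pics/w4.npz',**c);cv2.imwrite('pics/w4.png',c['image'])
crop(c,0,80,220,245,3.5,'pics/w4c.png')
print(read_state()['time'])
for z in (235-95,105,80): print(proj(c,[*w(66,4),z]))
E
```

```text
10.525
(np.float64(86.29928843084656), np.float64(189.19311697866564))
(np.float64(110.2010466992389), np.float64(173.19233954395318))
(np.float64(124.71209880465841), np.float64(163.4780703058872))
```

View pics/w4.png

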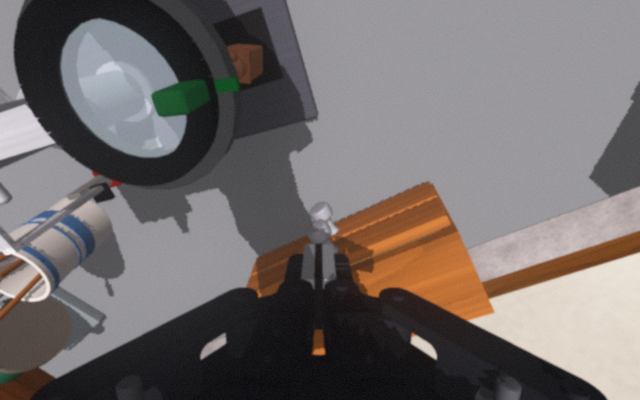

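View pics/w4c.png

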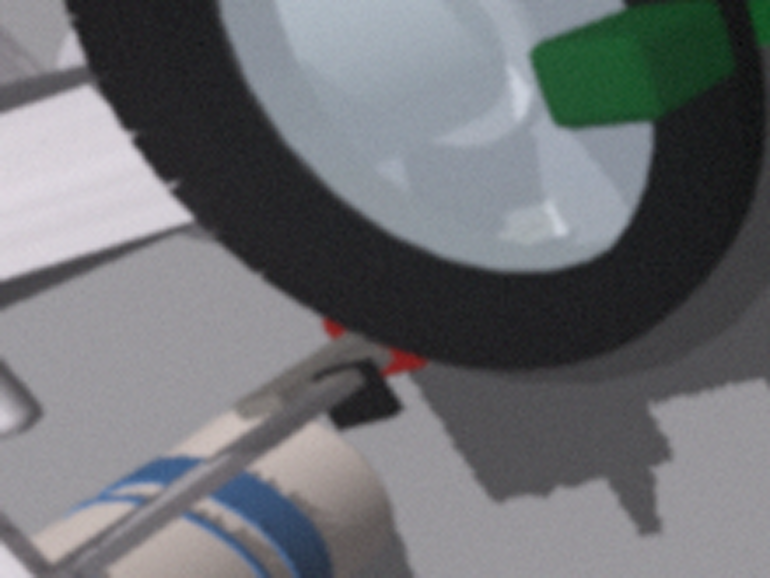

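```bash
python3 - <<'E'
import pickle
out=pickle.load(open('c.pkl','rb'))
for o in out:
    if o[1] in(30,45,60,75) and o[2]<=45 and 60<o[9]<580: print(round(o[0],2),o[1:7],o[7].round(),round(o[9]),round(o[10]))
E
```

```text
0.41 (75, 45, 380, 90, 30, 180) [764. -12. 261.] 231 44
0.45 (75, 45, 260, 60, 30, 180) [ 732. -124.  193.] 214 99
0.46 (75, 38, 320, 90, 30, 180) [760. -28. 189.] 182 31
0.47 (75, 38, 320, 60, 15, 135) [724. -18. 170.] 89 215
0.48 (75, 38, 380, 60, 15, 135) [736.  27. 207.] 89 215
0.49 (75, 45, 320, 90, 15, 135) [726.  -9. 191.] 104 97
0.51 (60, 45, 320, 30, 15, 135) [747. -91. 209.] 174 222
0.52 (75, 38, 440, 60, 30, 180) [775.  33. 280.] 171 113
0.52 (75, 45, 380, 90, 15, 135) [737.  32. 234.] 104 97
0.52 (75, 30, 380, 60, 30, 180) [770.  16. 199.] 118 130
0.53 (45, 45, 260, 30, 15, 180) [ 789. -166.  177.] 82 117
0.53 (75, 45, 380, 30, 30, 180) [729. -64. 291.] 225 153
0.54 (60, 38, 380, 30, 15, 180) [809. -36. 227.] 86 209
0.54 (60, 38, 260, 30, 30, 180) [ 762. -146.  182.] 139 132
0.56 (75, 30, 320, 30, 30, 180) [731. -56. 182.] 166 222
0.57 (75, 45, 440, 30, 30, 180) [740. -23. 333.] 225 153
0.58 (75, 45, 320, 30, 30, 225) [762. -86. 252.] 76 160
0.6 (75, 45, 440, 60, 15, 135) [739.  39. 284.] 142 202
0.62 (75, 38, 440, 30, 30, 180) [749.  11. 293.] 198 184
0.62 (75, 30, 380, 60, 30, 135) [718.  31. 173.] 135 233
0.67 (30, 45, 260, 0, 15, 180) [ 783. -213.  180.] 72 179
0.69 (45, 45, 260, 0, 15, 180) [ 754. -175.  180.] 134 227
0.7 (75, 45, 260, 30, 30, 225) [ 751. -127.  210.] 76 160
```

```bash
python3 - <<'E'
from h import *
from st import *
from workcell import *
import pickle
out=pickle.load(open('c.pkl','rb'))
o=[o for o in out if o[1:7]==(60,38,380,30,15,180)][0]
movep(o[7],o[8])
c=camera('wrist');np.savez('pics/w5.npz',**c);cv2.imwrite('pics/w5.png',c['image'])
print(read_state()['time'],read_state()['ft_force'])
for z in (235-95,105,80): print(proj(c,[*w(66,4),z]))
crop(c,20,130,170,250,5,'pics/w5c.png')
E
```

```text
11.2583 [0.48457401 0.02710433 0.00081769]
(np.float64(65.14053712070714), np.float64(222.42443674525856))
(np.float64(93.97639357272945), np.float64(203.7262090506303))
(np.float64(111.39514251824994), np.float64(192.4312529087583))
```

View pics/w5.png

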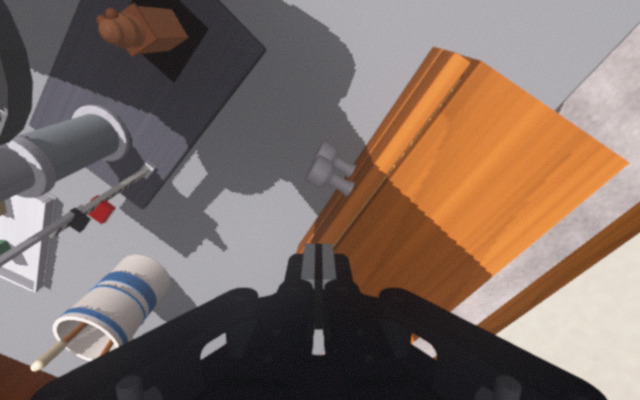

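View pics/w5c.png

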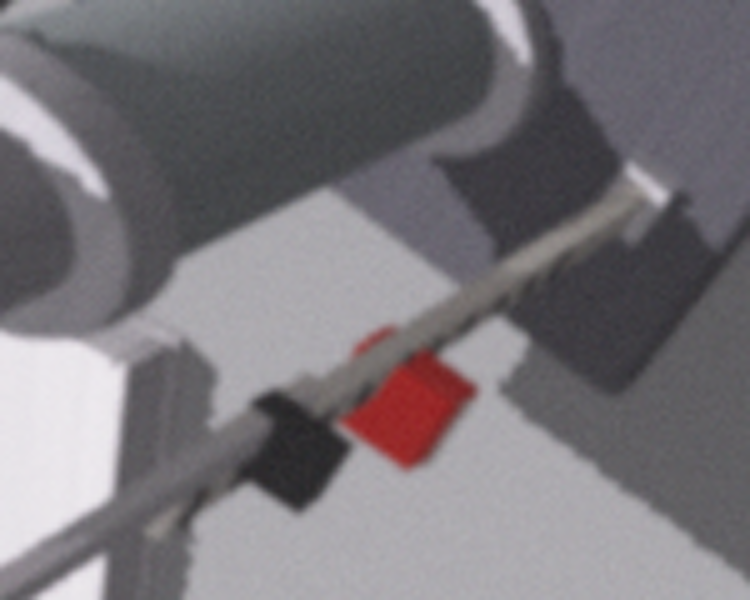

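```bash
python3 - <<'E'
from h import *
from st import *
c=load('w5');hsv=cv2.cvtColor(c['image'],cv2.COLOR_BGR2HSV)
red=cv2.inRange(hsv,(0,150,60),(6,255,255))|cv2.inRange(hsv,(174,150,60),(180,255,255))
q=np.argwhere(red[190:230,80:120])[:,::-1]+[80,190]
P=np.array([atdepth(c,u,v) for u,v in q]);V=hsv[q[:,1],q[:,0],2]
S=np.array([np.r_[R.T@(p[:2]-LEG),p[2]] for p in P])
for a,v in zip(S.round(1),V): print(a,v) if np.random.rand()<.25 else 0
top=V>150;print('red top',np.median(S[top],0),np.percentile(S[top][:,2],[10,50,90]),top.sum())
k=(c['image'].max(2)<50);q=np.argwhere(k[205:235,68:92])[:,::-1]+[68,205]
B=np.array([atdepth(c,u,v) for u,v in q]);B=np.array([np.r_[R.T@(p[:2]-LEG),p[2]] for p in B])
print('blk',len(q),np.median(B,0),np.percentile(B[:,2],[5,25,50,75,95]),B[:,:2].min(0),B[:,:2].max(0))
E
```

```text
[70.1  5.5 95.5] 112
[69.1  5.  98.3] 109
[70.1  4.5 96.4] 121
[70.9  5.6 96.6] 122
[72.1  4.8 96.2] 125
[ 70.7   4.8 100.1] 134
[74.   4.9 95.7] 124
[ 70.7   3.8 101. ] 151
[ 68.6   0.7 102.2] 139
[ 70.5   1.9 101.1] 154
[ 71.3   3.  101.3] 157
[74.5  4.7 99.1] 131
[75.2  5.5 99. ] 131
[ 70.7   1.4 102.4] 153
[ 71.    0.7 101.1] 151
[ 71.8   1.7 101.2] 155
[ 75.6   6.  101.3] 135
[79.5  5.5 95.5] 123
[ 68.9  -2.3 102.5] 144
[ 71.1  -0.2 102. ] 153
[ 73.4   2.7 102.3] 154
[77.9  5.  99.1] 129
[80.1  4.9 96.1] 116
[ 70.7  -2.9 101.4] 153
[ 77.    5.1 102.4] 154
[ 77.3   3.7 100.5] 147
[ 78.6   4.8 100. ] 134
[80.1  3.6 96.7] 118
[ 69.4  -6.9 100.5] 151
[ 70.4  -5.2 101.3] 154
[ 76.5   2.  101.5] 153
[ 79.9   4.5 100. ] 132
[ 72.8  -3.3 102.4] 150
[ 79.5   4.1 102.1] 148
[ 66.9 -12.5 101.5] 135
[ 69.3  -9.6 101.8] 151
[ 72.9  -6.  101.1] 151
[ 75.7  -1.2 103. ] 155
[ 76.8  -1.4 101.4] 155
[ 78.4   0.5 101.5] 148
[ 80.    2.6 101.8] 141
[ 81.3   3.5 101.1] 120
[ 76.   -3.7 101.9] 155
[ 79.9   1.  102.2] 145
[ 80.6   1.7 102.1] 132
[ 67.2 -15.7 101.6] 151
[ 70.4 -11.6 102.1] 147
[ 75.5  -7.  100.8] 152
[ 79.3  -2.4 101. ] 149
[ 69.9 -16.1 101.8] 156
[ 70.6 -15.3 101.8] 149
[ 73.2 -11.6 102.7] 149
[ 74.5 -10.8 101.8] 151
[ 75.8 -10.  101.1] 151
[ 76.8  -8.4 101.7] 148
[ 77.7  -6.8 102.3] 150
[ 79.   -6.2 101.4] 148
[ 71.  -17.1 101.3] 153
[ 78.5  -6.9 103.2] 149
[ 80.3  -6.5 101.4] 136
[ 74.6 -16.1 101.9] 153
[ 77.5 -13.3 101.4] 150
[ 76.7 -15.8 101.8] 155
[ 77.3 -15.4 101.4] 153
[ 79.8 -12.1 101.9] 149
[ 81.1 -12.3 102. ] 130
red top [ 74.06140276  -5.18268934 101.73103473] [101.01551948 101.73103473 102.48362712] 129
blk 198 [ 74.52472105  19.34764504 141.13547389] [138.93827936 140.59395247 141.13547389 141.51834722 142.06912533] [66.5608559   5.97079315] [80.3723571  25.45112241]
```

```bash
python3 - <<'E'
from h import *
from st import *
from workcell import *
p=read_state()['eef_pos'];movel([p[0]-40,p[1],350],None,250)
g=w(-35,0)
movep([*g,330],frame(74.95));open_gripper()
s=read_state();print(s['time'],s['eef_pos'],s['finger_gap'],np.round(s['qpos'],2),g)
c=camera('wrist');np.savez('pics/w6.npz',**c);cv2.imwrite('pics/w6.png',c['image'])
vs,us=np.mgrid[0:300,120:520];pts=np.c_[us.ravel(),vs.ravel()]
P=np.array([atdepth(c,u,v) for u,v in pts])
L=np.c_[(P[:,:2]-LEG)@R,P[:,2]]
pl=abs(L[:,2]-234.5)<4
for x in (-70,-60,-50,-20):
    b=pl&(abs(L[:,0]-x)<3)&(abs(L[:,1])<80);print('y range at',x,np.percentile(L[b][:,1],[0.5,99.5]).round(1),b.sum(),np.median(L[b][:,2]))
b=pl&(abs(L[:,1])<40);print('x min',L[b][:,0].min())
bar=(L[:,2]>258)&(L[:,2]<270)&(abs(L[:,1])<60)&(L[:,0]<0)&(L[:,0]>-90)
dark=c['image'].max(2)[pts[:,1],pts[:,0]]<60
b=bar&dark;print('bar',L[b].min(0),L[b].max(0),b.sum())
org=c['image'][pts[:,1],pts[:,0]];b=bar&(org[:,2].astype(int)-org[:,0]>60);print('lever',np.percentile(L[b],[2,98],axis=0))
E
```

```text
13.8083 [ 525.63158432 -177.95662424  330.00802858] 85.4863542333236 [-0.34  0.4   0.79  1.69 -0.3   1.18  1.83] [ 525.62587345 -177.93930407]
y range at -70 [-45.1  45.8] 888 234.3543897234769
y range at -60 [-44.9  45.5] 771 234.31567746746921
y range at -50 [-44.5  46.1] 727 234.3258729319041
y range at -20 [-44.6  45.9] 636 234.32236032837295
x min -79.20402812338095
bar [-76.75872759  -7.31074516 258.09483918] [ -3.70473896  -1.72284707 266.0156636 ] 820
lever [[-64.55400862   8.27497424 258.97264707]
 [ -1.47696778  29.27005458 265.43543217]]
```

View pics/w6.png

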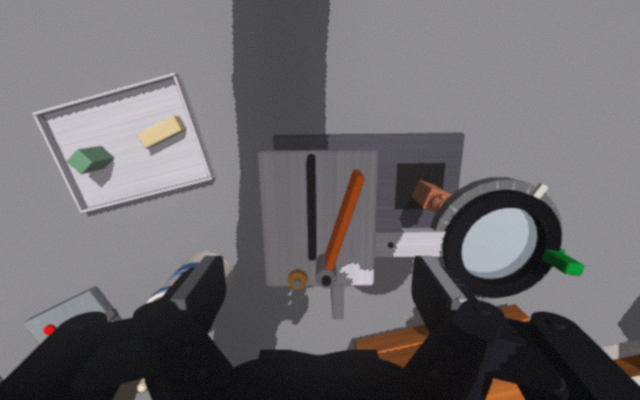

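```bash
python3 - <<'E'
from h import *
from st import *
from workcell import *
g=w(-35,0.4)
movel([*g,232],None,120,guard=15)
s=read_state();print(s['time'],s['eef_pos'],np.round(s['ft_force'],1))
print(movel([*g,214],None,25,guard=4.5))
s=read_state();print(s['time'],s['eef_pos'],np.round(s['ft_force'],1))
c=camera('wrist');np.savez('pics/w7.npz',**c);cv2.imwrite('pics/w7.png',c['image'])
E
```

```text
14.825 [ 525.99643113 -177.76745205  232.60379143] [-0.4  0.9  0.1]
True
15.325 [ 525.77051359 -177.49905797  220.55510732] [ 0.  -0.2  5.7]
```

View pics/w7.png

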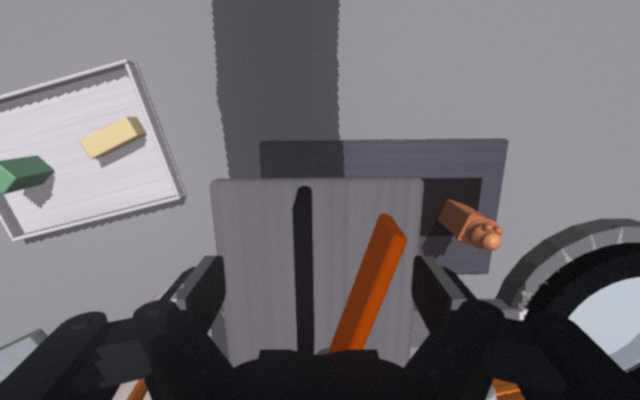

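```bash
python3 - <<'E'
from h import *
from st import *
from workcell import *
g=w(-35,0.4)
print(movel([*g,193],None,50,guard=40))
s=read_state();print(s['time'],s['eef_pos'],np.round(s['ft_force'],1))
c=camera('wrist');np.savez('pics/w8.npz',**c);cv2.imwrite('pics/w8.png',c['image'])
vs,us=np.mgrid[180:240,225:415:2]
P=np.array([atdepth(c,u,v) for u,v in zip(us.ravel(),vs.ravel())]);L=np.c_[(P[:,:2]-LEG)@R,P[:,2]]
b=(abs(L[:,1])<40)&(L[:,0]>-78)&(L[:,0]<-30)&(L[:,2]<225)&(L[:,2]>185);print('plate z',np.median(L[b][:,2]),b.sum())
E
```

```text
False
16.0833 [ 525.83433145 -177.51871471  193.13953945] [-1.2  1.8  7.1]
plate z 205.67307388646276 4971
```

View pics/w8.png

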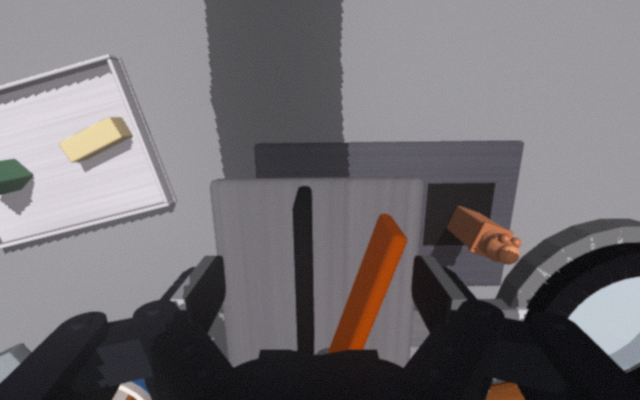

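```bash
cat > side.py <<'E'
from h import *
from st import *
from workcell import *
def look(tag):
    c=camera('side');np.savez(f'pics/{tag}.npz',**c);cv2.imwrite(f'pics/{tag}.png',c['image'])
    crop(c,345,190,425,265,9,f'pics/{tag}c.png')
    s=read_state();print(tag,s['time'],s['eef_pos'],np.round(s['ft_force'],1),s['finger_gap'])
    c=camera('wrist');np.savez(f'pics/{tag}w.npz',**c);cv2.imwrite(f'pics/{tag}w.png',c['image'])
    vs,us=np.mgrid[180:240,225:415:2]
    P=np.array([atdepth(c,u,v) for u,v in zip(us.ravel(),vs.ravel())]);L=np.c_[(P[:,:2]-LEG)@R,P[:,2]]
    b=(abs(L[:,1])<40)&(L[:,0]>-78)&(L[:,0]<-30)&(L[:,2]<225)&(L[:,2]>165);h=np.histogram(L[b][:,2],bins=np.arange(165,225,.5));i=h[0].argmax()
    print('plate z',np.median(L[b&(abs(L[:,2]-h[1][i])<3)][:,2]))
E
python3 - <<'E'
from side import *
g=w(-35,0.4)
print(movel([*g,179.7],None,40,guard=40));look('p1')
E
```

```text
False
p1 16.6667 [ 525.82862026 -177.52897466  179.89964641] [-1.8  1.9  7.7] 85.17824141481972
plate z 192.37406680090265
```

View pics/p1c.png

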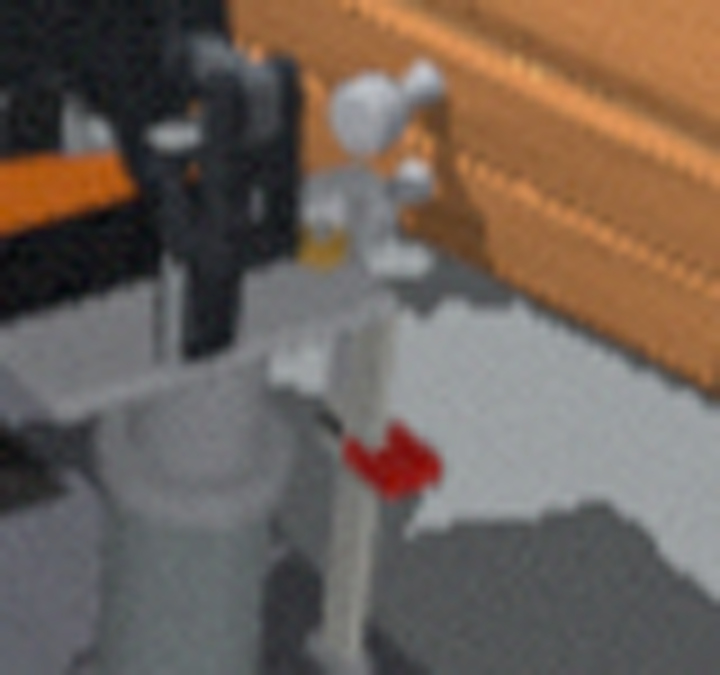

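View pics/p1.png

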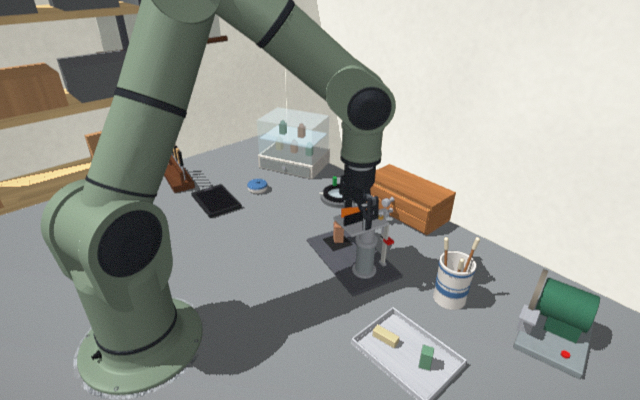

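```bash
python3 - <<'E'
from side import *
g=w(-35,0.4)
print(movel([*g,193],None,60,guard=40));clamp();look('p2')
wait(0.3);s=read_state();print(np.round(s['ft_force'],1),s['eef_pos'],np.round(s['torque'],2))
E
```

```text
False
p2 17.8 [ 525.51295387 -178.3541709   193.92760775] [-4.1 -3.4  9.1] 14.144589196398517
plate z 192.8203755441384
[-3.5 -4.1  8.9] [ 525.52453884 -178.34914635  193.93606662] [-0.52  0.66  0.68]
```

View pics/p2w.png

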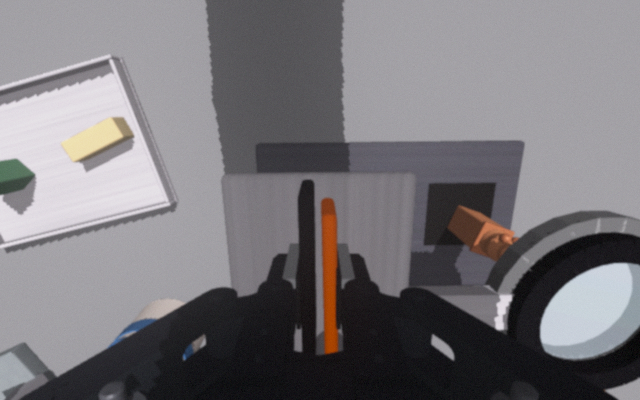

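View pics/p2c.png

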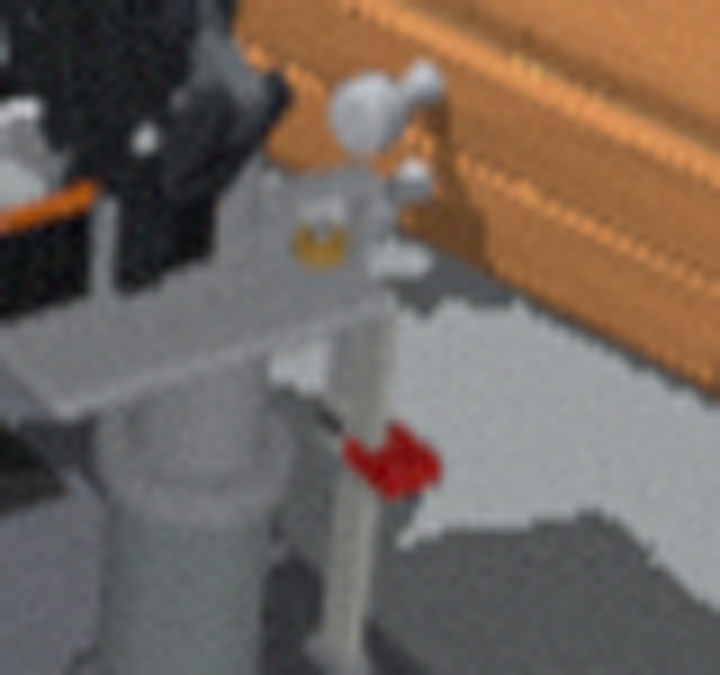

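```bash
python3 - <<'E'
from side import *
s=read_state();p=s['eef_pos'];g=w(-35,0.4)
print(movel([*g,192.5],None,20,guard=30));wait(0.3);look('p3')
c=load('p3w');vs,us=np.mgrid[170:300,290:350];pts=np.c_[us.ravel(),vs.ravel()]
P=np.array([atdepth(c,u,v) for u,v in pts]);L=np.c_[(P[:,:2]-LEG)@R,P[:,2]]
im=c['image'][pts[:,1],pts[:,0]].astype(int)
o=(im[:,2]-im[:,0]>80)&(L[:,2]>215)&(L[:,2]<230);d=(im.max(1)<50)&(L[:,2]>215)&(L[:,2]<230)
for n,m in(('lever',o),('bar',d)): print(n,m.sum(),np.degrees(np.arctan(np.polyfit(L[m,0],L[m,1],1)[0])),L[m].mean(0),L[m].min(0),L[m].max(0))
for t in('side0','p3'):
    i=load(t);h=cv2.cvtColor(i['image'],cv2.COLOR_BGR2HSV);k=cv2.inRange(h,(0,170,100),(4,255,255))[225:260,370:405];q=np.argwhere(k);print(t,q.mean(0)+[225,370],len(q))
s=read_state();print(s['time'],np.round(s['qvel'],4))
E
```

```text
False
p3 18.75 [ 525.51362418 -178.31515566  193.3774678 ] [-3.4 -4.2  7.8] 13.88909668744846
plate z 192.26096217666569
lever 1225 0.9671457615001117 [-52.25346948   4.15325883 221.77341738] [-68.97693949   1.30748132 215.07035005] [-31.49931146   6.98563064 223.93827818]
bar 1805 2.3308386823687877 [-54.29100378  -4.10670834 222.47240042] [-76.73157305  -8.61722542 215.09893628] [-31.61385132   9.58702115 229.99834187]
side0 [241.21621622 388.75675676] 37
p3 [241.14705882 388.5       ] 34
18.8 [-0.0005 -0.0003  0.0005  0.0012  0.0007  0.0005 -0.    ]
```

View pics/p3.png

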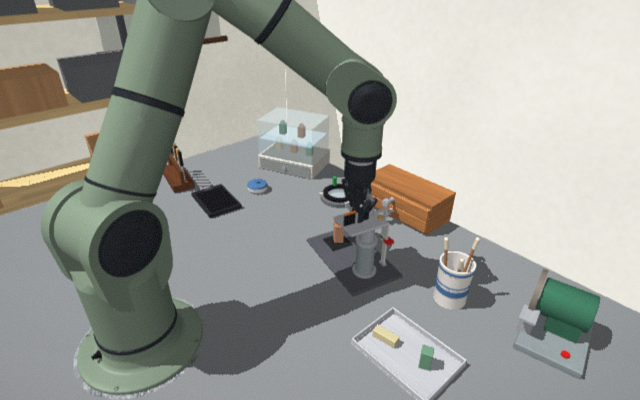

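```bash
python3 - <<'E'
from workcell import *
finish_job();print(read_state()['time'])
E
```

```text
the job is handed in; nothing more can be done
the job is handed in; nothing more can be done
```

I turned the collar to the locked mark, pressed the leg to the red marker and squeezed the cam lever shut. The job was handed in at about 19 s (limit 61 s) with the fingers still pinching lever and bar. No verdict was reported.

**Collar:** I pushed the green fin clockwise with closed fingers until it stopped at the green pip, where later wrist pictures still show it. The guard did not trip at the stop, so the fingertips pressed on the fin with about 48 N sideways. I read the 40 N limit as covering only the arm and the gripper's body.

**Leg height:** An oblique wrist view put the marker line 42.0 mm below the pointer. The last depth check put the plate 42.1 mm below its rest height. That is about 0.1 mm off, though I trust the measurement only to about 1 mm. The side picture is too coarse to prove more than "about level".

**Order of press and squeeze:** I first pressed the open fingers to the mark. The fingertips swing forward as they close, so I then let the leg rise about 13 mm before clamping. By design it should have come down to the mark as the lever shut. It was 0.5 mm high straight after clamping, and I corrected that under the grip.

**Lever:** It is shut against the bar. Its measured angle to the stand axis is under 1°, and the finger gap is 14 mm against a nominal 16, so the pads give a little.

**Marker and other things:** The red marker did not move in the side view (within 0.3 pixel). The seal, pot, tray and dish look undisturbed in the last pictures.

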